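Turn a temperature logger display up and read it out

ROBOT

A 7-joint arm with a two-finger parallel gripper is mounted at the origin on a cart in front of the work surface, level with it; the furniture and walls round the work are solid. World frame = base frame: x ahead of the robot, y to its left, z up, the work surface at z = 0. Lengths are in mm, angles in degrees, forces in N, time in s.
With the tool pointing down it reaches from about 400 to 900 mm from the base axis. Payload 5.6 kg.
Tool frame: the origin (TCP) lies at the very end of the fingers, on their centre line; the grasp point (between the pads) lies 19 mm behind it; z points along the fingers, y is the line along which they close (so a half turn about z gives the same grasp; the last joint's range is limited). The gripper opens to 92 mm and grips with 3 to 60 N. Pads are 20 mm wide; open, the fingers measure 128 mm over their backs; the gripper's body (75 mm by 189 mm) begins 69 mm behind the grasp point.
Start: joints at [61.192, 26.786, -0.665, 91.828, 0.344, 61.387, -3.226], TCP at [288.412, -582.518, 214.592] pointing down, gripper open.
Joint ranges: [-144.91, 144.91], [-17.63, 115.5], [-89.93, 88.59], [15.96, 139.68], [-74.01, 254.01], [8.47, 105.57], [-167.45, 167.45]. Speed limits (degrees/s): [147.25, 147.25, 180, 180, 180, 180, 180].

INTERFACE

Orientations are given as a 3x3 rotation matrix whose columns are the frame's x, y, z axes.
In Python, from station import sense, read_camera, camera_model, job_done gives the robot as it stands. The module is installed in compiled form; this text tells all that it offers.
- The arm moves only by the tool apply_moves, never from a script. Its argument "plan" is a list of rows, each a list of 3 entries, a list of its own where there are three numbers: the shift along the world's x, y, z in cm, then the turn, a rotation vector about the world's x, y, z in rad, then the closure in counts, from 0 (fully open) to 255 (shut). In form: [[[dx, dy, dz], [wx, wy, wz], hand], ...]. A call has 1 to 8 rows; each row shifts and turns the commanded pose from where the row before left it; what a row does not reach is not made up. A row lasts 1/12 s, in which the tool goes at most 41.7 mm and 7.16 degrees, less where a joint would pass 70% of its speed; a pose out of reach is approached as far as the arm can. A call is refused whole if a number of a shift passes 4.17 or a number of a turn 0.125, either way. A call with a gripper value outside its range is refused whole. The fingers move at their own pace and stop on an object; "force" is the grip in N (left out, the last holds). Time passes only in rows, so rows that do not move let the fingers close. It gives the time, the measured TCP pose, the force, the opening and the grip force at its end, in the units of the state.
- sense(): the state, without advancing time (a new reading comes with each control period).
- read_camera(name): name is "scene" or "top" or "wrist"; returns (picture, depth): 480x640x3 uint8, blue, green, red; 480x640 float32, mm along the optical axis (not along the pixel's ray), 0 where there is no reading.
- camera_model(name): a dict with "camera_matrix" (3x3 intrinsics, pixels), "cam_to_world" (4x4, takes a point from camera to world coordinates). Camera axes: x right, y down, z forward; pixel columns grow to the right and rows downward; lengths in mm; the calibration is good to about 2 mm. A picture is of the moment at which its call begins: read the wrist's pose just before it. camera_model takes no time and is no camera call; for the wrist camera it gives the pose at the moment of the call.
- job_done(): hands the job in; it is judged then, once.
The state is a dict: "t": time; "joint_pos": joint angles; "joint_velocities": joint speeds; "joint_efforts": joint torques, N m; "tcp_pos": TCP position; "ee_rot": TCP orientation; "ft_force": force on the tool from outside, world axes, zero at the start; "torque": the same for the moment, N m; "finger_gap": finger opening in mm; "finger_force": force on a finger pad.
Only numpy, scipy, OpenCV 4.12 (cv2) and the standard library are available. Lean on these libraries where they do the work, as an engineer would, in place of code of your own. Each camera call takes 0.05 s, during which the arm holds its last target. There are 200 camera calls.

TASK

The cold-chain temperature logger lies display down on the desk. Turn it over, lay it flat between the four corner guides of the reader with its display up, let go of it, and then push the green start button fully down and release it. Leave the logger lying in the reader and do not disturb the calculator, the tin, the mug or the marker.

Things in the scene. Friction and masses are not known exactly. Their poses are not given: they have to be found in the camera images.
- logger_center (a point): centre of the logger, a rigid white box 50 x 64 x 22 mm (its x, y, z; 80 g); blue front with display on its +z face, grey battery cover with 4 screws on -z. Its z points out of the display: straight down at the start. It stands steadily on any side (on a 64 x 22 mm side it is 50 mm tall). Grip it across 50 or 64 mm; it fits the reader either way round.
- bed_center (a point): centre of the reader's flat bed, on its upper surface, 12 mm above the desk; x, y along the reader's edges, z up. Four black L-shaped corner guides rise 8 mm above the bed and enclose 55 (x) by 69 mm (y) for the logger; their arms leave the middle 35 mm of the two y ends and 49 mm of the two x sides open for fingers.
- reader: fixed grey base of the reader, 88 x 150 x 12 mm (its x, y, z), origin under its centre; the bed centre lies 22.5 mm from it towards -y, the button 53 mm towards +y and 8 mm towards -x.
- start_top (a point): centre of the top of the green round push button (22 mm across) at the reader's +y end, 75 mm from the bed centre; z up. Pressed straight down; springs back.
- start (a joint): travel of the start button in m: 0 up, 0.006 fully down (about 4 N)
- calculator: loose desk calculator 156 x 108 x 28 mm, origin under its centre; to be left alone
- clip_tin: loose blue closed tin 62 x 92 x 27 mm, origin under its centre; to be left alone
- mug: loose green mug 86 x 118 x 96 mm, origin under its centre; to be left alone
- marker: loose white and red marker pen, 128 mm long, 17 mm thick, origin under its centre; to be left alone
Things that resemble listed ones, but are neither listed nor needed, are in the scene too. Of the things that look like the part that bears logger_center, take the one that is nearest to the robot's base at the start.

How it is judged:
By the outcome, as a careful person would: the job done as asked, in the order asked, and still so for the second after the job is handed in, with the robot touching nothing.
It also fails if it takes over 72 s, if anything falls off the work surface, if the arm or the gripper's body presses on something with over 40 N, if the wrist force passes 120 N, or if a joint passes its speed limit or range.

## Working session

There is one attempt and no reset: what is moved stays moved. The work goes in short steps, Python scripts to look and compute and a tool call to move; the robot and the scene stay as the last step left them, time stands still between calls to the robot, and variables do not carry over. Pictures are saved under pics/ and viewed, at most 10 in all, crops included, and the job is handed in when it is done.

Besides the shell and the picture viewer there is one more tool, called as name(argument=value, ...), one argument or row to a line, values as JSON. apply_moves: Moves the arm, as the interface text tells. Its arguments: {"type":"object","properties":{"plan":{"type":"array"},"force":{"type":"number"}},"required":["plan"]}

```bash
mkdir -p pics; cat > h.py <<'E'
import numpy as np, cv2
from station import *
def snap(n):
    m=camera_model(n); p,d=read_camera(n); return p,d,np.array(m["camera_matrix"]),np.array(m["cam_to_world"])
def ray(uv,K,T,z):
    uv=np.atleast_2d(np.array(uv,float)); d=np.c_[uv,np.ones(len(uv))]@np.linalg.inv(K).T@T[:3,:3].T
    return T[:3,3]+d*((z-T[2,3])/d[:,2])[:,None]
def cloud(d,K,T):
    v,u=np.mgrid[:480,:640]; c=np.stack([(u-K[0,2])/K[0,0]*d,(v-K[1,2])/K[1,1]*d,d],-1)
    w=c@T[:3,:3].T+T[:3,3]; w[d<=0]=np.nan; return w
E
python3 - <<'E'
from h import *
for n in("scene","top"):
    p,d,K,T=snap(n); cv2.imwrite(f"pics/{n}0.png",p); np.savez(f"{n}0.npz",p=p,d=d,K=K,T=T); print(n,K.round(1).tolist(),T.round(3).tolist())
s=sense(); print(s["t"],s["tcp_pos"],s["ee_rot"],s["finger_gap"])
E
```

```text
scene [[545.3, 0.0, 321.4], [0.0, 545.3, 232.5], [0.0, 0.0, 1.0]] [[-0.702, -0.545, 0.458, -94.676], [-0.712, 0.543, -0.445, 537.678], [-0.006, -0.639, -0.769, 1105.501], [0.0, 0.0, 0.0, 1.0]]
top [[563.0, 0.0, 307.7], [0.0, 563.0, 229.5], [0.0, 0.0, 1.0]] [[0.01, -0.991, 0.134, 356.612], [-1.0, -0.008, 0.016, -73.58], [-0.015, -0.134, -0.991, 1533.237], [0.0, 0.0, 0.0, 1.0]]
0.1 [ 288.15443373 -582.04952326  213.72604362] [[ 8.96154969e-01  4.43740455e-01 -8.24746226e-04]
 [ 4.43741203e-01 -8.96153922e-01  1.37586214e-03]
 [-1.28573874e-04 -1.59895957e-03 -9.99998713e-01]] 92.03754449758405
```

View pics/top0.png

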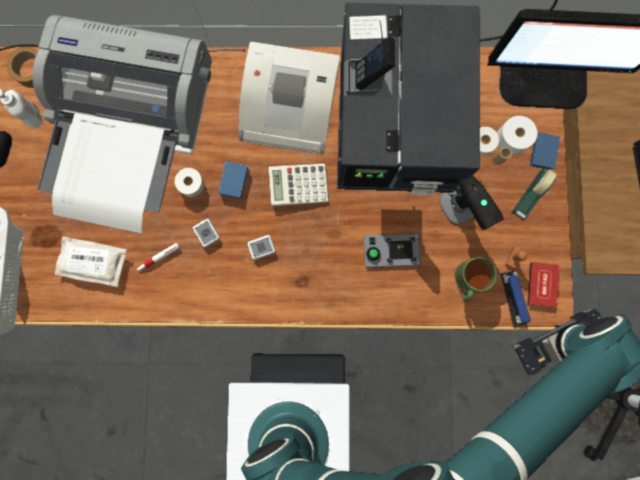

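View pics/scene0.png

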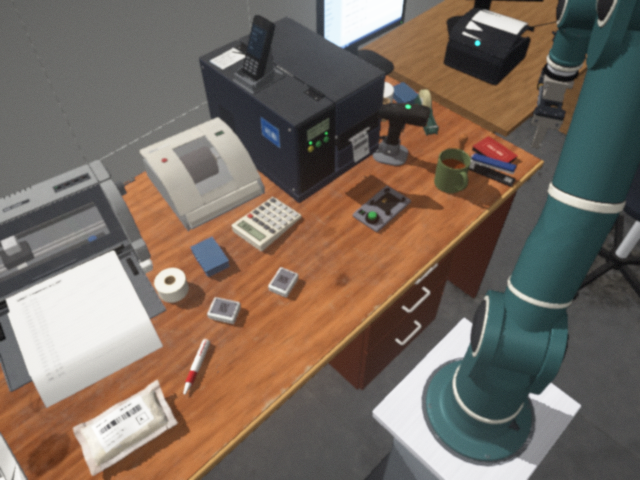

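The top view shows two loggers at (261,248) and (206,234); the first is nearer the base. The reader is at (392,250) with its green button at (373,253), and the mug is at (475,278). The scene view shows the same layout.

```bash
python3 - <<'E'
from h import *
f=np.load("top0.npz"); p,d,K,T=[f[k] for k in "pdKT"]; w=cloud(d,K,T)
def reg(name,x0,x1,y0,y1,zlo,zhi,zp):
    s=w[y0:y1,x0:x1,2]; m=((s>zlo)&(s<zhi)).astype(np.uint8)
    c=max(cv2.findContours(m,0,1,offset=(x0,y0))[0],key=cv2.contourArea)
    P=ray(c[:,0,:],K,T,zp); r=cv2.minAreaRect(P[:,:2].astype(np.float32))
    print(name,r,np.nanmedian(s[m>0]), cv2.boxPoints(r).round(0).tolist())
reg("log",240,285,230,268,12,40,22); reg("log2",190,225,215,252,12,40,22)
reg("reader",355,428,225,275,6,40,12)
h=cv2.cvtColor(p,cv2.COLOR_BGR2HSV)
m=cv2.inRange(h,(50,120,80),(75,255,255)); m[:, :362]=0;m[:,385:]=0;m[:240]=0;m[265:]=0
v,u=np.nonzero(m); print("btn px",u.mean(),v.mean(),len(u),ray((u.mean(),v.mean()),K,T,22), np.nanmedian(w[v,u],0))
print(np.nanmax(w[100:190,345:470,2]),"printer", [np.nanmedian(w[v,u,2]) for u,v in((475,200),(475,275),(410,60),(400,250))])
print("table z",np.nanmedian(w[280:300,250:350,2]), "printer front",np.nanmin(w[100:190,345:470,0]),"mug y",np.nanmax(w[265:300,455:495,1][w[265:300,455:495,2]>50]))
A=cv2.resize(p[225:275,235:435],(800,200),interpolation=3)
f2=np.load("scene0.npz")["p"]; B=cv2.resize(f2[170:320,200:420],(586,400),interpolation=3)
C=np.zeros((600,800,3),np.uint8);C[:200]=A;C[200:,:586]=B; cv2.imwrite("pics/c1.png",C)
E
```

```text
log ((512.5484008789062, 76.97164916992188), (50.52201843261719, 64.02093505859375), 19.657230377197266) 21.28565738925215 [[478.0, 99.0], [500.0, 38.0], [547.0, 55.0], [526.0, 116.0]]
log2 ((550.0482177734375, 227.6148681640625), (65.86089324951172, 50.17447280883789), 31.299560546875) 20.96395137723607 [[509.0, 232.0], [535.0, 189.0], [591.0, 223.0], [565.0, 266.0]]
reader ((509.138427734375, -277.6103515625), (93.16557312011719, 154.19248962402344), 1.9323854446411133) 12.443597923001107 [[460.0, -202.0], [465.0, -356.0], [558.0, -353.0], [553.0, -199.0]]
btn px 373.0483870967742 252.6290322580645 62 [[ 499.504187   -225.57949374   22.        ]] [ 498.15536561 -224.51273565   29.9420111 ]
293.40932955470794 printer [np.float64(185.07655621955178), np.float64(56.40047406697772), np.float64(278.47196964183195), np.float64(14.863936082368127)]
table z -0.6902641445859672 printer front 643.1612632699835 mug y -444.1027668105496
```

View pics/c1.png

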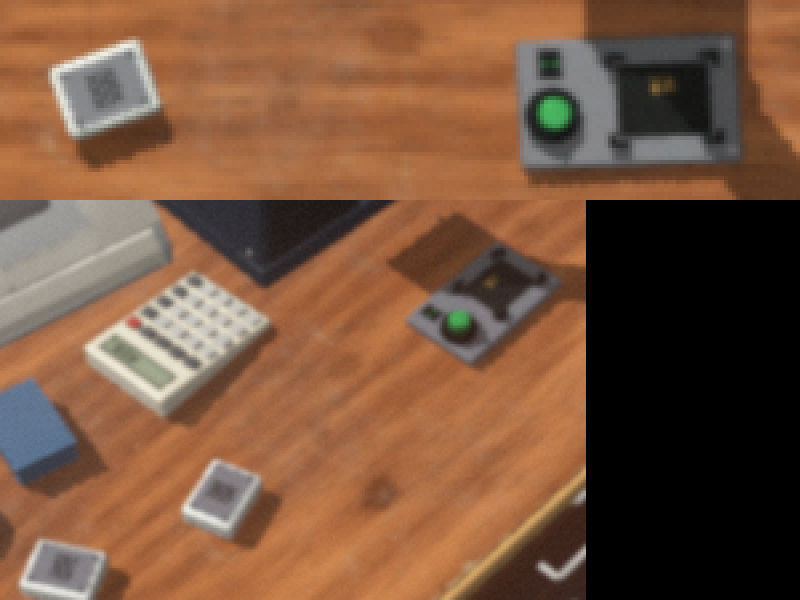

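Both loggers lie cover up, and the nearer one is at (105,88) in the upper crop. The reader's bed is at (662,100) and its button at (553,115).

My plan is two tilted 90° flips about the gripping axis:
1. Pick at +30° and stand the logger up at −60°.
2. Regrasp at +60° and lay it on the bed at −30°.

First I move over the logger.

apply_moves(
  plan=[
    [[0.93, 2.75, 0], [0, 0, 0.061], 0],
    [[0.93, 2.75, 0], [0, 0, 0.061], 0],
    [[0.93, 2.75, 0], [0, 0, 0.061], 0],
    [[0.93, 2.75, 0], [0, 0, 0.061], 0],
    [[0.93, 2.75, 0], [0, 0, 0.061], 0],
    [[0.93, 2.75, 0], [0, 0, 0.061], 0],
    [[0.93, 2.75, 0], [0, 0, 0.061], 0],
    [[0.93, 2.75, 0], [0, 0, 0.061], 0],
  ],
  force=30,
)

```text
t: 0.77
tcp_pos: [362.8, -361.0, 214.3]
ee_rot: [[0.581, 0.814, -0.0], [0.814, -0.581, 0.0], [-0.0, -0.001, -1.0]]
ft_force: [0.3, 0.8, -0.4]
finger_gap: 91.8
finger_force: 0.0
```

apply_moves(
  plan=[
    [[0.93, 2.75, 0], [0, 0, 0.061], 0],
    [[0.93, 2.75, 0], [0, 0, 0.061], 0],
    [[0.93, 2.75, 0], [0, 0, 0.061], 0],
    [[0.93, 2.75, 0], [0, 0, 0.061], 0],
    [[0.93, 2.75, 0], [0, 0, 0.061], 0],
    [[0.93, 2.75, 0], [0, 0, 0.061], 0],
    [[0.93, 2.75, 0], [0, 0, 0.061], 0],
    [[0.93, 2.75, 0], [0, 0, 0.061], 0],
  ],
)

```text
t: 1.43
tcp_pos: [437.2, -141.1, 214.5]
ee_rot: [[0.132, 0.991, -0.0], [0.991, -0.132, -0.0], [-0.0, -0.0, -1.0]]
ft_force: [0.9, -0.0, -0.0]
finger_gap: 92.3
finger_force: 0.0
```

apply_moves(
  plan=[
    [[0.93, 2.75, 0], [0, 0, 0.061], 0],
    [[0.93, 2.75, 0], [0, 0, 0.061], 0],
    [[0.93, 2.75, 0], [0, 0, 0.061], 0],
    [[0.93, 2.75, 0], [0, 0, 0.061], 0],
    [[0.93, 2.75, 0], [0, 0, 0.061], 0],
    [[0.93, 2.75, 0], [0, 0, 0.061], 0],
    [[0.93, 2.75, 0], [0, 0, 0.061], 0],
    [[0, 0, 0], [0, 0, 0.05], 0],
  ],
)

```text
t: 2.1
tcp_pos: [503.1, 56.2, 214.8]
ee_rot: [[-0.345, 0.939, 0.001], [0.939, 0.345, 0.004], [0.003, 0.002, -1.0]]
ft_force: [0.1, 0.5, -0.7]
finger_gap: 92.0
finger_force: 0.0
```

```bash
cat >> h.py <<'E'
from scipy.spatial.transform import Rotation as Ro
def toolR(yaw,th):
    # tool y at azimuth yaw (deg), z down, then rotated by th (deg) about the closing axis
    a=np.radians(yaw); y=np.array([np.cos(a),np.sin(a),0]); z=np.array([0,0,-1.]); R=np.c_[np.cross(y,z),y,z]
    return Ro.from_rotvec(np.radians(th)*y).as_matrix()@R
def go(tcp,R):
    s=sense(); w=Ro.from_matrix(R@np.array(s["ee_rot"]).T).as_rotvec(); dp=(np.array(tcp)-s["tcp_pos"])/10
    print("t",round(s["t"],2),"tcp",np.round(s["tcp_pos"],1),"J",np.round(s["joint_pos"],0),"F",np.round(s["ft_force"],1),"gap",round(s["finger_gap"],1)); print(" shift cm",dp.round(2),"turn",w.round(3))
E
python3 - <<'E'
from h import *
go([512,77,150],toolR(19.66,0))
p,d,K,T=snap("wrist"); cv2.imwrite("pics/w1.png",p); print(T.round(2).tolist())
w=cloud(d,K,T); m=((w[...,2]>14)&(w[...,2]<35)).astype(np.uint8)
for c in cv2.findContours(m,0,1)[0]:
    if cv2.contourArea(c)<800: continue
    P=ray(c[:,0,:],K,T,22); print(cv2.minAreaRect(P[:,:2].astype(np.float32)),cv2.boundingRect(c),np.nanmedian(w[m>0][:,2]))
E
```

```text
t 2.1 tcp [503.1  56.2 214.8] J [ 20.  17. -35. 110.  11.  57.  -0.] F [ 0.1  0.5 -0.7] gap 92.0
 shift cm [ 0.89  2.08 -6.48] turn [-0.004  0.001 -0.009]
[[0.94, 0.33, 0.1, 475.24], [0.34, -0.9, -0.26, 130.61], [0.0, 0.28, -0.96, 385.48], [0.0, 0.0, 0.0, 1.0]]
((647.0569458007812, -56.66478729248047), (49.29920196533203, 99.7711410522461), 44.82297134399414) (401, 311, 51, 77) 24.130730986784556
((681.120361328125, 29.797836303710938), (113.05265808105469, 67.66474914550781), 0.5816577076911926) (431, 260, 111, 83) 24.130730986784556
((804.8474731445312, 69.24986267089844), (133.6147918701172, 30.121997833251953), 81.4408950805664) (553, 244, 87, 105) 24.130730986784556
((512.3682861328125, 80.91752624511719), (49.63725662231445, 63.4517936706543), 20.086259841918945) (318, 163, 54, 67) 24.130730986784556
((699.603271484375, 161.69662475585938), (63.64036560058594, 99.55631256103516), 78.78831481933594) (498, 131, 123, 107) 24.130730986784556
((549.8466796875, 230.2389678955078), (64.67896270751953, 49.99034118652344), 31.359006881713867) (406, 12, 80, 76) 24.130730986784556
((672.7611694335938, 267.991943359375), (39.88231658935547, 72.1335220336914), 36.00895690917969) (570, 7, 50, 90) 24.130730986784556
```

View pics/w1.png

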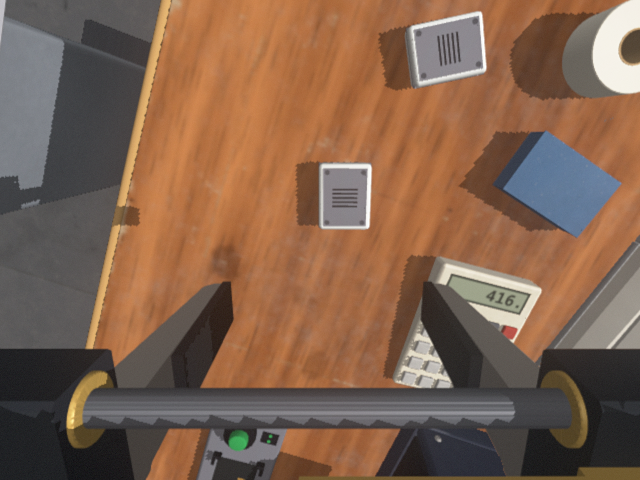

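The wrist view shows the logger, cover with four screws up, at (345,196). It is about (512, 79) in the world, at a yaw of 20°. Next I tilt and approach.

apply_moves(
  plan=[
    [[0.32, -0.27, -1.5], [0.062, 0.022, 0], 0],
    [[0.32, -0.27, -1.5], [0.062, 0.022, 0], 0],
    [[0.32, -0.27, -1.5], [0.062, 0.022, 0], 0],
    [[0.32, -0.27, -1.5], [0.062, 0.022, 0], 0],
    [[0.32, -0.27, -1.5], [0.062, 0.022, 0], 0],
    [[0.32, -0.27, -1.5], [0.062, 0.022, 0], 0],
    [[0.32, -0.27, -1.5], [0.062, 0.022, 0], 0],
    [[0.32, -0.27, -1.5], [0.062, 0.022, 0], 0],
  ],
)

```text
t: 2.82
tcp_pos: [527.9, 27.0, 93.7]
ee_rot: [[-0.287, 0.943, -0.168], [0.814, 0.333, 0.476], [0.504, -0.0, -0.863]]
ft_force: [0.5, 0.3, 0.7]
finger_gap: 91.8
finger_force: 0.0
```

apply_moves(
  plan=[
    [[0, 0, 0], [0, 0, 0], 0],
    [[0, 0, 0], [0, 0, 0], 0],
  ],
)

```text
t: 2.98
tcp_pos: [527.0, 27.1, 93.1]
ee_rot: [[-0.285, 0.943, -0.169], [0.816, 0.332, 0.474], [0.503, -0.003, -0.864]]
ft_force: [-0.0, 0.1, -0.0]
finger_gap: 91.8
finger_force: 0.0
```

```bash
python3 - <<'E'
from h import *
go([511.6,81.7,8],toolR(20,30))
p,d,K,T=snap("wrist"); cv2.imwrite("pics/w2.png",p)
w=cloud(d,K,T); m=((w[...,2]>14)&(w[...,2]<35)).astype(np.uint8)
for c in cv2.findContours(m,0,1)[0]:
    if cv2.contourArea(c)<800: continue
    P=ray(c[:,0,:],K,T,22); r=cv2.minAreaRect(P[:,:2].astype(np.float32))
    if abs(r[0][0]-512)<30: print(r,cv2.boundingRect(c))
E
```

```text
t 2.98 tcp [527.   27.1  93.1] J [ 37.  41. -38. 104.  -5.  55.  26.] F [-0.   0.1 -0. ] gap 91.8
 shift cm [-1.54  5.46 -8.51] turn [-0.003 -0.004  0.011]
((513.28076171875, 78.81239318847656), (49.242061614990234, 63.969390869140625), 19.832469940185547) (298, 192, 72, 89)
```

apply_moves(
  plan=[
    [[-0.16, 0.55, -0.85], [0, 0, 0], 0],
    [[-0.16, 0.55, -0.85], [0, 0, 0], 0],
    [[-0.16, 0.55, -0.85], [0, 0, 0], 0],
    [[-0.16, 0.55, -0.85], [0, 0, 0], 0],
    [[-0.16, 0.55, -0.85], [0, 0, 0], 0],
    [[-0.16, 0.55, -0.85], [0, 0, 0], 0],
    [[-0.16, 0.55, -0.85], [0, 0, 0], 0],
    [[-0.16, 0.55, -0.85], [0, 0, 0], 0],
  ],
)

```text
t: 3.7
tcp_pos: [514.8, 73.1, 25.7]
ee_rot: [[-0.29, 0.942, -0.168], [0.814, 0.335, 0.473], [0.502, 0.0, -0.865]]
ft_force: [0.1, -1.4, 0.2]
finger_gap: 91.8
finger_force: 0.0
```

apply_moves(
  plan=[
    [[-0.05, 0.18, -0.33], [0, 0, 0], 0],
    [[-0.05, 0.18, -0.33], [0, 0, 0], 0],
    [[-0.05, 0.18, -0.33], [0, 0, 0], 0],
    [[-0.05, 0.18, -0.33], [0, 0, 0], 0],
    [[-0.05, 0.18, -0.33], [0, 0, 0], 0],
    [[0, 0, 0], [0, 0, 0], 0],
    [[0, 0, 0], [0, 0, 0], 0],
  ],
)

```text
t: 4.28
tcp_pos: [512.6, 81.4, 10.1]
ee_rot: [[-0.29, 0.942, -0.168], [0.815, 0.335, 0.473], [0.502, 0.0, -0.865]]
ft_force: [0.4, 0.1, 0.2]
finger_gap: 91.8
finger_force: 0.0
```

```bash
python3 - <<'E'
from h import *
go([511.6,81.7,8],toolR(20,30))
p,d,K,T=snap("wrist"); cv2.imwrite("pics/w3.png",p)
E
```

```text
t 4.28 tcp [512.6  81.4  10.1] J [ 32.  47. -36. 108.  -3.  43.  24.] F [0.4 0.1 0.2] gap 91.8
 shift cm [-0.1   0.03 -0.21] turn [-0.003 -0.001  0.007]
```

View pics/w3.png

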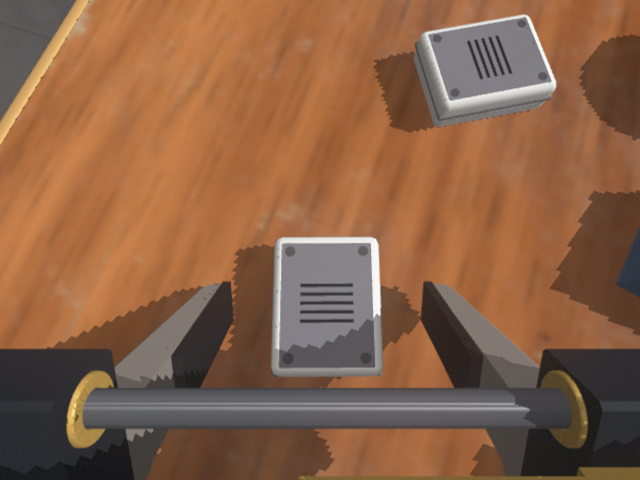

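The logger sits centred between the fingers at (327,305). I go down 2 mm and close.

apply_moves(
  plan=[
    [[0, 0, -0.2], [0, 0, 0], 0],
    [[0, 0, 0], [0, 0, 0], 0],
    [[0, 0, 0], [0, 0, 0], 255],
    [[0, 0, 0], [0, 0, 0], 255],
    [[0, 0, 0], [0, 0, 0], 255],
    [[0, 0, 0], [0, 0, 0], 255],
    [[0, 0, 0], [0, 0, 0], 255],
    [[0, 0, 0], [0, 0, 0], 255],
  ],
  force=30,
)

```text
t: 5.0
tcp_pos: [512.6, 81.4, 8.1]
ee_rot: [[-0.29, 0.942, -0.168], [0.815, 0.335, 0.473], [0.502, 0.001, -0.865]]
ft_force: [0.0, 0.3, 0.1]
finger_gap: 54.0
finger_force: 0.0
```

apply_moves(
  plan=[
    [[0, 0, 0], [0, 0, 0], 255],
    [[0, 0, 0], [0, 0, 0], 255],
    [[0, 0, 0], [0, 0, 0], 255],
    [[0, 0, 0], [0, 0, 0], 255],
  ],
)

```text
t: 5.33
tcp_pos: [512.6, 81.4, 8.1]
ee_rot: [[-0.29, 0.942, -0.168], [0.815, 0.335, 0.473], [0.502, 0.001, -0.865]]
ft_force: [0.1, -1.2, 0.4]
finger_gap: 49.9
finger_force: 30.0
```

apply_moves(
  plan=[
    [[0, 0, 1.4], [0, 0, 0], 255],
    [[0, 0, 1.4], [0, 0, 0], 255],
    [[0, 0, 1.4], [0, 0, -0.05], 255],
    [[0, 0, 1.4], [0, 0, -0.05], 255],
    [[0, 0, 1.4], [0, 0, -0.05], 255],
    [[0, 0, 1.4], [0, 0, -0.05], 255],
    [[0, 0, 1.4], [0, 0, -0.05], 255],
    [[0, 0, 1.4], [0, 0, -0.065], 255],
  ],
)

```text
t: 6.0
tcp_pos: [513.1, 81.5, 122.2]
ee_rot: [[-0.022, 1.0, -0.01], [0.865, 0.024, 0.502], [0.502, 0.002, -0.865]]
ft_force: [1.3, 0.3, -0.3]
finger_gap: 49.8
finger_force: 30.0
```

apply_moves(
  plan=[
    [[0, -0.5, 0], [-0.098, -0.003, 0], 255],
    [[0, -0.5, 0], [-0.098, -0.003, 0], 255],
    [[0, -0.5, 0], [-0.098, -0.003, 0], 255],
    [[0, -0.5, 0], [-0.098, -0.003, 0], 255],
    [[0, -0.5, 0], [-0.098, -0.003, 0], 255],
    [[0, -0.5, 0], [-0.098, -0.003, 0], 255],
    [[0, -0.5, 0], [-0.098, -0.003, 0], 255],
    [[0, -0.5, 0], [-0.098, -0.003, 0], 255],
  ],
)

```text
t: 6.67
tcp_pos: [513.4, 41.9, 122.7]
ee_rot: [[-0.025, 1.0, 0.015], [0.965, 0.028, -0.259], [-0.259, 0.008, -0.966]]
ft_force: [0.1, -0.1, -1.3]
finger_gap: 49.8
finger_force: 30.0
```

apply_moves(
  plan=[
    [[0, -0.5, 0], [-0.098, -0.003, 0], 255],
    [[0, -0.5, 0], [-0.098, -0.003, 0], 255],
    [[0, -0.5, 0], [-0.098, -0.003, 0], 255],
    [[0, -0.5, 0], [-0.098, -0.003, 0], 255],
    [[0, -0.5, 0], [-0.098, -0.003, 0], 255],
    [[0, -0.5, 0], [-0.098, -0.003, 0], 255],
    [[0, -0.5, 0], [-0.098, -0.003, 0], 255],
    [[0, -0.5, 0], [-0.098, -0.003, 0], 255],
  ],
)

```text
t: 7.33
tcp_pos: [513.1, 3.0, 121.5]
ee_rot: [[-0.01, 0.999, 0.031], [0.503, 0.032, -0.864], [-0.865, 0.007, -0.503]]
ft_force: [-0.6, -0.3, -2.6]
finger_gap: 49.7
finger_force: 30.0
```

```bash
python3 - <<'E'
from h import *
go([510,-5,60],toolR(1.9,-60))
p,d,K,T=snap("scene"); cv2.imwrite("pics/s4.png",cv2.resize(p[100:340,200:520],(800,600)))
p,d,K,T=snap("wrist"); cv2.imwrite("pics/w4.png",p)
E
```

```text
t 7.33 tcp [513.1   3.  121.5] J [-30.  41.  -4. 109.  51.  79. -66.] F [-0.6 -0.3 -2.6] gap 49.7
 shift cm [-0.31 -0.8  -6.15] turn [-0.003  0.007  0.001]
```

View pics/s4.png

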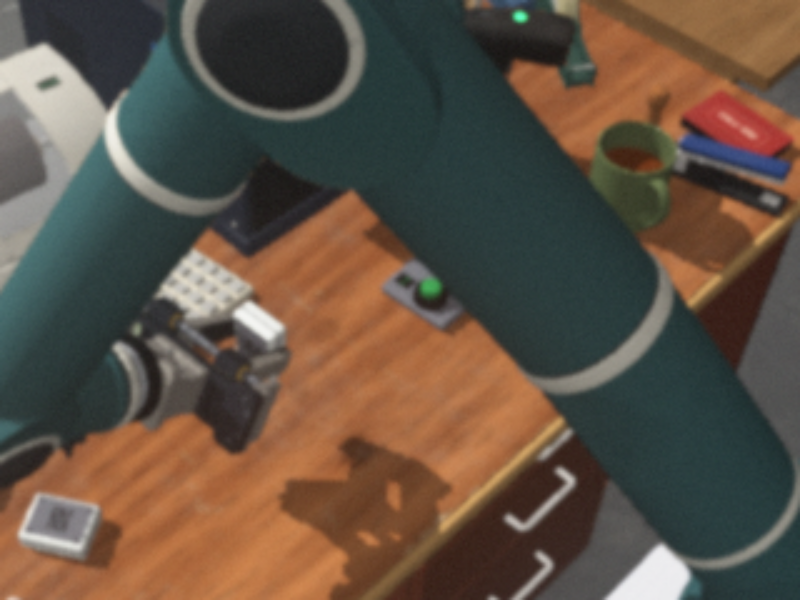

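The view shows the logger held on end at (262,325), tilted by −60°, clear of everything. Lowering it to stand.

apply_moves(
  plan=[
    [[0, 0, -1.05], [0, 0, 0], 255],
    [[0, 0, -1.05], [0, 0, 0], 255],
    [[0, 0, -1.05], [0, 0, 0], 255],
    [[0, 0, -1.05], [0, 0, 0], 255],
    [[0, 0, -1.05], [0, 0, 0], 255],
    [[0, 0, -1.05], [0, 0, 0], 255],
    [[0, 0, -1.05], [0, 0, 0], 255],
    [[0, 0, -1.05], [0, 0, 0], 255],
  ],
)

```text
t: 8.1
tcp_pos: [512.6, 1.3, 34.9]
ee_rot: [[-0.012, 1.0, 0.029], [0.504, 0.031, -0.863], [-0.864, 0.004, -0.504]]
ft_force: [0.1, -0.3, -0.8]
finger_gap: 49.8
finger_force: 30.0
```

apply_moves(
  plan=[
    [[0, 0, 0], [0, 0, 0], 255],
    [[0, 0, 0], [0, 0, 0], 255],
    [[0, 0, -0.2], [0, 0, 0], 255],
    [[0, 0, -0.1], [0, 0, 0], 255],
    [[0, 0, 0], [0, 0, 0], 255],
  ],
)

```text
t: 8.52
tcp_pos: [512.8, 1.5, 33.3]
ee_rot: [[-0.012, 1.0, 0.029], [0.504, 0.031, -0.863], [-0.864, 0.004, -0.504]]
ft_force: [0.3, 0.4, -0.8]
finger_gap: 49.7
finger_force: 30.0
```

```bash
python3 - <<'E'
from h import *
go([513,3,30],toolR(1.9,-60))
for n in("wrist","top"):
    p,d,K,T=snap(n); cv2.imwrite(f"pics/{n}5.png",p); np.savez(f"{n}5.npz",p=p,d=d,K=K,T=T)
E
```

```text
t 8.52 tcp [512.8   1.5  33.3] J [-30.  51.  -3. 107.  53.  74. -72.] F [ 0.3  0.4 -0.8] gap 49.7
 shift cm [ 0.02  0.15 -0.33] turn [-0.005  0.004  0.002]
```

View pics/wrist5.png

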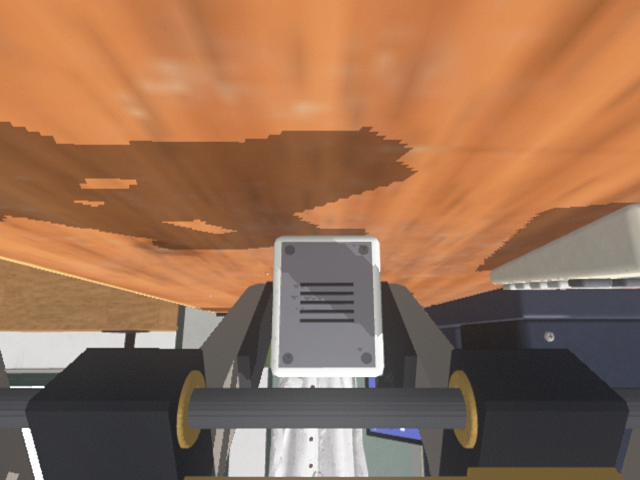

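The logger has not slipped: it is still at (327,305), with its lower edge about to touch the desk. I feel for contact in small steps.

apply_moves(
  plan=[
    [[0, 0, -0.1], [0, 0, 0], 255],
    [[0, 0, -0.1], [0, 0, 0], 255],
    [[0, 0, -0.05], [0, 0, 0], 255],
    [[0, 0, 0], [0, 0, 0], 255],
  ],
)

```text
t: 8.95
tcp_pos: [512.6, 1.4, 30.5]
ee_rot: [[-0.012, 1.0, 0.029], [0.504, 0.031, -0.863], [-0.864, 0.004, -0.504]]
ft_force: [-0.7, -0.1, -1.4]
finger_gap: 49.4
finger_force: 30.0
```

apply_moves(
  plan=[
    [[0, 0, -0.07], [0, 0, 0], 255],
    [[0, 0, 0], [0, 0, 0], 255],
  ],
)

```text
t: 9.12
tcp_pos: [512.7, 1.4, 30.1]
ee_rot: [[-0.012, 1.0, 0.029], [0.504, 0.031, -0.863], [-0.864, 0.004, -0.504]]
ft_force: [0.4, 1.1, -0.1]
finger_gap: 49.5
finger_force: 30.0
```

apply_moves(
  plan=[
    [[0, 0, -0.06], [0, 0, 0], 255],
    [[0, 0, 0], [0, 0, 0], 255],
  ],
)

```text
t: 9.28
tcp_pos: [512.6, 1.4, 30.0]
ee_rot: [[-0.012, 1.0, 0.029], [0.503, 0.031, -0.864], [-0.864, 0.004, -0.503]]
ft_force: [-0.7, 2.2, 5.7]
finger_gap: 49.9
finger_force: 30.0
```

apply_moves(
  plan=[
    [[0, 0, -0.06], [0, 0, 0], 255],
    [[0, 0, 0], [0, 0, 0], 255],
  ],
)

```text
t: 9.45
tcp_pos: [512.6, 1.4, 30.0]
ee_rot: [[-0.012, 1.0, 0.029], [0.502, 0.031, -0.864], [-0.865, 0.004, -0.502]]
ft_force: [-2.0, 2.3, 8.2]
finger_gap: 49.9
finger_force: 30.0
```

apply_moves(
  plan=[
    [[0, 0, 0.05], [0, 0, 0], 255],
    [[0, 0, 0], [0, 0, 0], 150],
    [[0, 0, 0], [0, 0, 0], 100],
    [[0, 0, 0], [0, 0, 0], 50],
    [[0, 0, 0], [0, 0, 0], 0],
    [[0, 0, 0], [0, 0, 0], 0],
    [[0, 0, 0], [0, 0, 0], 0],
    [[0, 0, 0], [0, 0, 0], 0],
  ],
)

```text
t: 10.12
tcp_pos: [512.6, 1.3, 29.0]
ee_rot: [[-0.013, 1.0, 0.029], [0.504, 0.031, -0.863], [-0.864, 0.004, -0.504]]
ft_force: [0.2, 0.3, -0.8]
finger_gap: 87.3
finger_force: 0.0
```

apply_moves(
  plan=[
    [[0, 0, 0], [0, 0, 0], 0],
    [[-0.03, 0.86, 0.5], [0, 0, 0], 0],
    [[-0.03, 0.86, 0.5], [0, 0, 0], 0],
    [[-0.03, 0.86, 0.5], [0, 0, 0], 0],
    [[-0.03, 0.86, 0.5], [0, 0, 0], 0],
    [[-0.03, 0.86, 0.5], [0, 0, 0], 0],
    [[-0.03, 0.86, 0.5], [0, 0, 0], 0],
    [[-0.03, 0.86, 0.5], [0, 0, 0], 0],
  ],
)

```text
t: 10.78
tcp_pos: [510.5, 62.8, 64.8]
ee_rot: [[-0.012, 0.999, 0.029], [0.504, 0.032, -0.863], [-0.863, 0.004, -0.504]]
ft_force: [0.6, -0.0, -0.3]
finger_gap: 92.2
finger_force: 0.0
```

```bash
python3 - <<'E'
from h import *
go([510,65,190],toolR(1.9,-60))
p,d,K,T=snap("wrist"); cv2.imwrite(f"pics/w6.png",p); np.savez("w6.npz",p=p,d=d,K=K,T=T)
w=cloud(d,K,T); m=(abs(w[...,0]-513)<60)&(abs(w[...,1]-5)<40)&(w[...,2]>8)&(w[...,2]<90)
P=w[m]; print(len(P),np.percentile(P,[1,50,99],axis=0).round(1).tolist())
f=P[(P[:,2]<58)]; yy=np.median(f[:,1]); f=f[abs(f[:,1]-yy)<6]; print(yy,np.polyfit(f[:,0],f[:,1],1),np.polyfit(f[:,2],f[:,1],1))
E
```

```text
t 10.78 tcp [510.5  62.8  64.8] J [-34.  49.  -6. 104.  49.  80. -70.] F [ 0.6 -0.  -0.3] gap 92.2
 shift cm [-0.05  0.22 12.52] turn [-0.005  0.004  0.002]
7185 [[487.1, 6.4, 8.7], [511.2, 16.4, 38.1], [535.7, 18.3, 64.4]]
16.510570745847318 [0.02878755 1.70023595] [-2.17091371e-04  1.64289285e+01]
```

The depth data put the logger upright, its +y face at y=16.5 and its centre at about (511.5, 5, 32). I now go up, over it and round to the other side.

apply_moves(
  plan=[
    [[0, 0, 1.6], [0, 0, 0], 0],
    [[0, 0, 1.6], [0, 0, 0], 0],
    [[0, 0, 1.6], [0, 0, 0], 0],
    [[0, 0, 1.6], [0, 0, 0], 0],
    [[0, 0, 1.6], [0, 0, 0], 0],
    [[0, 0, 1.6], [0, 0, 0], 0],
    [[0, 0, 1.6], [0, 0, 0], 0],
    [[0, 0, 1.6], [0, 0, 0], 0],
  ],
)

```text
t: 11.5
tcp_pos: [510.3, 61.6, 193.1]
ee_rot: [[-0.013, 1.0, 0.029], [0.504, 0.031, -0.863], [-0.864, 0.004, -0.504]]
ft_force: [0.5, 0.2, 0.0]
finger_gap: 92.0
finger_force: 0.0
```

apply_moves(
  plan=[
    [[0, -0.5, 0], [0.095, 0.003, 0], 0],
    [[0, -0.5, 0], [0.095, 0.003, 0], 0],
    [[0, -0.5, 0], [0.095, 0.003, 0], 0],
    [[0, -0.5, 0], [0.095, 0.003, 0], 0],
    [[0, -0.5, 0], [0.095, 0.003, 0], 0],
    [[0, -0.5, 0], [0.095, 0.003, 0], 0],
    [[0, -0.5, 0], [0.095, 0.003, 0], 0],
    [[0, -0.5, 0], [0.095, 0.003, 0], 0],
  ],
)

```text
t: 12.17
tcp_pos: [510.8, 21.7, 193.4]
ee_rot: [[-0.027, 1.0, 0.013], [0.961, 0.03, -0.274], [-0.274, 0.005, -0.962]]
ft_force: [-0.1, 0.8, -0.7]
finger_gap: 91.8
finger_force: 0.0
```

apply_moves(
  plan=[
    [[0, -0.5, 0], [0.095, 0.003, 0], 0],
    [[0, -0.5, 0], [0.095, 0.003, 0], 0],
    [[0, -0.5, 0], [0.095, 0.003, 0], 0],
    [[0, -0.5, 0], [0.095, 0.003, 0], 0],
    [[0, -0.5, 0], [0.095, 0.003, 0], 0],
    [[0, -0.5, 0], [0.095, 0.003, 0], 0],
    [[0, -0.5, 0], [0.095, 0.003, 0], 0],
    [[0, -0.5, 0], [0.095, 0.003, 0], 0],
  ],
)

```text
t: 12.83
tcp_pos: [510.8, -19.1, 193.4]
ee_rot: [[-0.026, 1.0, -0.011], [0.886, 0.028, 0.464], [0.464, 0.002, -0.886]]
ft_force: [-0.5, -0.1, -0.0]
finger_gap: 91.8
finger_force: 0.0
```

apply_moves(
  plan=[
    [[0, -0.6, 0], [0.095, 0.003, 0], 0],
    [[0, -0.6, 0], [0.095, 0.003, 0], 0],
    [[0, -0.6, 0], [0.095, 0.003, 0], 0],
    [[0, -0.6, 0], [0.095, 0.003, 0], 0],
    [[0, -0.6, 0], [0.095, 0.003, 0], 0],
    [[0, -0.6, 0], [0.095, 0.003, 0], 0],
    [[0, -0.6, 0], [0, 0, 0], 0],
    [[0, -0.6, 0], [0, 0, 0], 0],
  ],
)

```text
t: 13.5
tcp_pos: [510.1, -67.4, 191.1]
ee_rot: [[-0.01, 1.0, -0.026], [0.499, 0.027, 0.866], [0.867, -0.004, -0.499]]
ft_force: [0.4, 1.6, 0.6]
finger_gap: 91.8
finger_force: 0.0
```

```bash
python3 - <<'E'
from h import *
go([514,-60,70],toolR(1.9,60))
E
```

```text
t 13.5 tcp [510.1 -67.4 191.1] J [ 47.  40. -21. 100. -38.  79.  48.] F [0.4 1.6 0.6] gap 91.8
 shift cm [  0.39   0.74 -12.11] turn [-0.001 -0.005  0.006]
```

```bash
python3 - <<'E'
from h import *
f=np.load("top0.npz"); w=cloud(f["d"],f["K"],f["T"]).reshape(-1,3)
m=(w[:,2]>70)&(w[:,0]>420)&(w[:,0]<680)&(w[:,1]<-330)&(w[:,1]>-560)
for x in range(420,680,20):
    q=w[m&(w[:,0]>=x)&(w[:,0]<x+20)]
    if len(q)>3: print(x,"y",q[:,1].min().round(),q[:,1].max().round(),"z",q[:,2].max().round())
p,d,K,T=snap("top"); w=cloud(d,K,T).reshape(-1,3); q=w[(w[:,2]>215)&(w[:,0]>300)&(w[:,0]<620)&(w[:,1]<0)]
print("arm",np.percentile(q,[0,1,50,99,100],axis=0).round().tolist())
for y in range(-500,0,50):
    r=q[(q[:,1]>=y)&(q[:,1]<y+50)&(q[:,0]>430)]
    if len(r): print(y,r[:,0].min().round(),r[:,0].max().round(),r[:,2].min().round(),r[:,2].max().round())
E
```

```text
420 y -531.0 -444.0 z 98.0
440 y -530.0 -444.0 z 102.0
460 y -526.0 -449.0 z 102.0
480 y -504.0 -472.0 z 101.0
540 y -504.0 -471.0 z 185.0
560 y -527.0 -460.0 z 191.0
580 y -525.0 -450.0 z 189.0
600 y -513.0 -439.0 z 189.0
620 y -497.0 -427.0 z 187.0
640 y -487.0 -334.0 z 183.0
660 y -479.0 -330.0 z 285.0
arm [[300.0, -407.0, 215.0], [303.0, -384.0, 223.0], [468.0, -290.0, 427.0], [595.0, -109.0, 652.0], [608.0, -84.0, 662.0]]
-450 478.0 517.0 343.0 372.0
-400 430.0 578.0 351.0 501.0
-350 430.0 577.0 327.0 516.0
-300 431.0 565.0 293.0 503.0
-250 473.0 553.0 241.0 341.0
-200 430.0 608.0 217.0 307.0
-150 430.0 604.0 215.0 279.0
-100 451.0 572.0 215.0 225.0
```

apply_moves(
  plan=[
    [[0.04, 0.07, -1.5], [0, 0, 0], 0],
    [[0.04, 0.07, -1.5], [0, 0, 0], 0],
    [[0.04, 0.07, -1.5], [0, 0, 0], 0],
    [[0.04, 0.07, -1.5], [0, 0, 0], 0],
    [[0.04, 0.07, -1.5], [0, 0, 0], 0],
    [[0.04, 0.07, -1.5], [0, 0, 0], 0],
    [[0.04, 0.07, -1.5], [0, 0, 0], 0],
    [[0, 0, -1.5], [0, 0, 0], 0],
  ],
)

```text
t: 14.22
tcp_pos: [513.2, -61.1, 70.4]
ee_rot: [[-0.012, 1.0, -0.026], [0.498, 0.029, 0.866], [0.867, -0.003, -0.499]]
ft_force: [-0.2, -0.4, 1.0]
finger_gap: 91.9
finger_force: 0.0
```

apply_moves(
  plan=[
    [[0, 0, 0], [0, 0, 0], 0],
    [[0, 0, 0], [0, 0, 0], 0],
  ],
)

```text
t: 14.38
tcp_pos: [512.9, -61.1, 71.2]
ee_rot: [[-0.011, 1.0, -0.027], [0.497, 0.029, 0.867], [0.868, -0.004, -0.497]]
ft_force: [0.1, 0.1, 0.5]
finger_gap: 91.8
finger_force: 0.0
```

```bash
python3 - <<'E'
from h import *
go([511.7,9,29.7],toolR(1.9,60))
p,d,K,T=snap("wrist"); cv2.imwrite(f"pics/w7.png",p)
w=cloud(d,K,T); m=(abs(w[...,0]-513)<60)&(abs(w[...,1]-5)<40)&(w[...,2]>8)&(w[...,2]<90)
P=w[m]; print(len(P),np.percentile(P,[1,50,99],axis=0).round(1).tolist())
E
```

```text
t 14.38 tcp [512.9 -61.1  71.2] J [ 45.  51. -20. 100. -36.  70.  54.] F [0.1 0.1 0.5] gap 91.8
 shift cm [-0.12  7.01 -4.15] turn [-0.003 -0.004  0.005]
5999 [[488.2, -7.3, 9.0], [512.5, -5.6, 50.4], [536.5, 13.3, 65.0]]
```

View pics/w7.png

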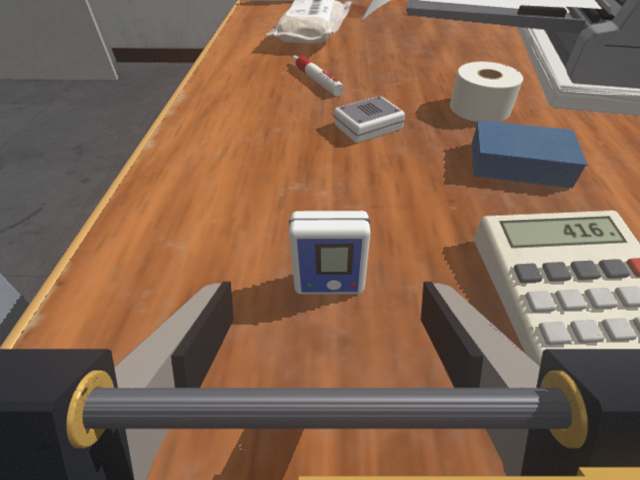

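The logger stands at (331,253), its blue display facing the gripper. Approach and grip.

apply_moves(
  plan=[
    [[-0.015, 0.88, -0.52], [0, 0, 0], 0],
    [[-0.015, 0.88, -0.52], [0, 0, 0], 0],
    [[-0.015, 0.88, -0.52], [0, 0, 0], 0],
    [[-0.015, 0.88, -0.52], [0, 0, 0], 0],
    [[-0.015, 0.88, -0.52], [0, 0, 0], 0],
    [[-0.015, 0.88, -0.52], [0, 0, 0], 0],
    [[-0.015, 0.88, -0.52], [0, 0, 0], 0],
    [[-0.015, 0.88, -0.52], [0, 0, 0], 0],
  ],
)

```text
t: 15.1
tcp_pos: [512.0, 9.9, 30.0]
ee_rot: [[-0.012, 1.0, -0.026], [0.499, 0.029, 0.866], [0.867, -0.002, -0.499]]
ft_force: [0.1, 0.4, -0.1]
finger_gap: 91.7
finger_force: 0.0
```

apply_moves(
  plan=[
    [[0, 0, 0], [0, 0, 0], 0],
    [[0, 0, 0], [0, 0, 0], 0],
  ],
)

```text
t: 15.27
tcp_pos: [511.8, 9.6, 30.4]
ee_rot: [[-0.012, 1.0, -0.027], [0.498, 0.029, 0.867], [0.867, -0.003, -0.498]]
ft_force: [0.0, -0.4, -0.2]
finger_gap: 91.7
finger_force: 0.0
```

```bash
python3 - <<'E'
from h import *
go([511.7,9,29.7],toolR(1.9,60))
E
```

```text
t 15.27 tcp [511.8   9.6  30.4] J [ 42.  54. -22. 105. -40.  61.  57.] F [ 0.  -0.4 -0.2] gap 91.7
 shift cm [-0.01 -0.06 -0.07] turn [-0.002 -0.003  0.004]
```

apply_moves(
  plan=[
    [[0, 0, 0], [0, 0, 0], 255],
    [[0, 0, 0], [0, 0, 0], 255],
    [[0, 0, 0], [0, 0, 0], 255],
    [[0, 0, 0], [0, 0, 0], 255],
    [[0, 0, 0], [0, 0, 0], 255],
    [[0, 0, 0], [0, 0, 0], 255],
    [[0, 0, 0], [0, 0, 0], 255],
    [[0, 0, 0], [0, 0, 0], 255],
  ],
)

```text
t: 15.93
tcp_pos: [512.2, 8.7, 30.6]
ee_rot: [[-0.012, 1.0, -0.026], [0.499, 0.028, 0.866], [0.867, -0.002, -0.499]]
ft_force: [-0.7, -0.2, -0.1]
finger_gap: 49.6
finger_force: 30.0
```

apply_moves(
  plan=[
    [[0, 0, 0], [0, 0, 0], 255],
    [[0, 0, 0], [0, 0, 0], 255],
    [[0, 0, 0.5], [0, 0, 0], 255],
    [[0, 0, 1.5], [0, 0, 0], 255],
    [[0, 0, 2], [0, 0, 0], 255],
    [[0, 0, 2.5], [0, 0, 0], 255],
    [[0, 0, 2.5], [0, 0, 0], 255],
    [[0, 0, 2.5], [0, 0, 0], 255],
  ],
)

```text
t: 16.6
tcp_pos: [511.8, 9.1, 146.7]
ee_rot: [[-0.012, 1.0, -0.026], [0.499, 0.029, 0.866], [0.867, -0.003, -0.499]]
ft_force: [0.5, -1.2, -0.6]
finger_gap: 49.5
finger_force: 30.0
```

```bash
python3 - <<'E'
from h import *
go([510,-297,150],toolR(1.9,-30))
E
```

```text
t 16.6 tcp [511.8   9.1 146.7] J [ 43.  43. -24. 106. -41.  69.  50.] F [ 0.5 -1.2 -0.6] gap 49.5
 shift cm [ -0.18 -30.61   0.33] turn [-1.571 -0.051  0.006]
```

The logger is gripped and lifted. Next I go to a vertical tool beyond the reader, so the wrist camera can measure the bed.

apply_moves(
  plan=[
    [[0, -2.2, 0.3], [-0.065, -0.002, 0], 255],
    [[0, -2.2, 0.3], [-0.065, -0.002, 0], 255],
    [[0, -2.2, 0.3], [-0.065, -0.002, 0], 255],
    [[0, -2.2, 0.3], [-0.065, -0.002, 0], 255],
    [[0, -2.2, 0.3], [-0.065, -0.002, 0], 255],
    [[0, -2.2, 0.3], [-0.065, -0.002, 0], 255],
    [[0, -2.2, 0.3], [-0.065, -0.002, 0], 255],
    [[0, -2.2, 0.3], [-0.065, -0.002, 0], 255],
  ],
)

```text
t: 17.27
tcp_pos: [511.9, -168.0, 170.3]
ee_rot: [[-0.024, 1.0, -0.015], [0.865, 0.028, 0.501], [0.501, -0.001, -0.865]]
ft_force: [-0.1, 0.6, -1.0]
finger_gap: 49.4
finger_force: 30.0
```

apply_moves(
  plan=[
    [[0, -2.2, 0.3], [-0.065, -0.002, 0], 255],
    [[0, -2.2, 0.3], [-0.065, -0.002, 0], 255],
    [[0, -2.2, 0.3], [-0.065, -0.002, 0], 255],
    [[0, -2.2, 0.3], [-0.065, -0.002, 0], 255],
    [[0, -2.2, 0.3], [-0.065, -0.002, 0], 255],
    [[0, -2.2, 0.3], [-0.065, -0.002, 0], 255],
    [[0, -2.2, 0.3], [-0.065, -0.002, 0], 255],
    [[0, -2.2, 0.3], [-0.065, -0.002, 0], 255],
  ],
)

```text
t: 17.93
tcp_pos: [511.9, -343.6, 194.2]
ee_rot: [[-0.028, 1.0, 0.001], [1.0, 0.028, 0.005], [0.005, 0.001, -1.0]]
ft_force: [0.3, -0.5, -1.3]
finger_gap: 49.4
finger_force: 30.0
```

apply_moves(
  plan=[
    [[0, 0, 0], [0, 0, 0], 255],
    [[0, 0, 0], [0, 0, 0], 255],
  ],
)

```text
t: 18.1
tcp_pos: [511.9, -342.0, 193.7]
ee_rot: [[-0.028, 1.0, 0.0], [1.0, 0.028, 0.01], [0.01, 0.001, -1.0]]
ft_force: [0.1, 0.5, -0.7]
finger_gap: 49.7
finger_force: 30.0
```

```bash
python3 - <<'E'
from h import *
go([510,-297,150],toolR(1.9,-30))
p,d,K,T=snap("wrist"); cv2.imwrite(f"pics/w8.png",p); np.savez("w8.npz",p=p,d=d,K=K,T=T)
w=cloud(d,K,T)
m=((w[...,2]>6)&(w[...,2]<45)&(abs(w[...,0]-510)<70)&(abs(w[...,1]+278)<100)).astype(np.uint8)
c=max(cv2.findContours(m,0,1)[0],key=cv2.contourArea); P=ray(c[:,0,:],K,T,12)
print(cv2.minAreaRect(P[:,:2].astype(np.float32)),cv2.boundingRect(c))
h=cv2.cvtColor(p,cv2.COLOR_BGR2HSV); g=cv2.inRange(h,(50,120,60),(75,255,255))&(m*255)
c=max(cv2.findContours(g,0,1)[0],key=cv2.contourArea); q=cv2.minEnclosingCircle(c); print(q,ray(q[0],K,T,22),np.nanmedian(w[g>0],0))
E
```

```text
t 18.1 tcp [ 511.9 -342.   193.7] J [33. 25. -3. 98.  1. 58. 31.] F [ 0.1  0.5 -0.7] gap 49.7
 shift cm [-0.19  4.5  -4.37] turn [-0.534 -0.016  0.005]
((508.07012939453125, -275.0981140136719), (87.10531616210938, 148.52369689941406), 2.6347992420196533) (272, 57, 103, 173)
((313.8623962402344, 81.44953918457031), 13.577969551086426) [[ 497.79088119 -221.09486911   22.        ]] [ 498.35248611 -222.54174019   32.24294323]
```

View pics/w8.png

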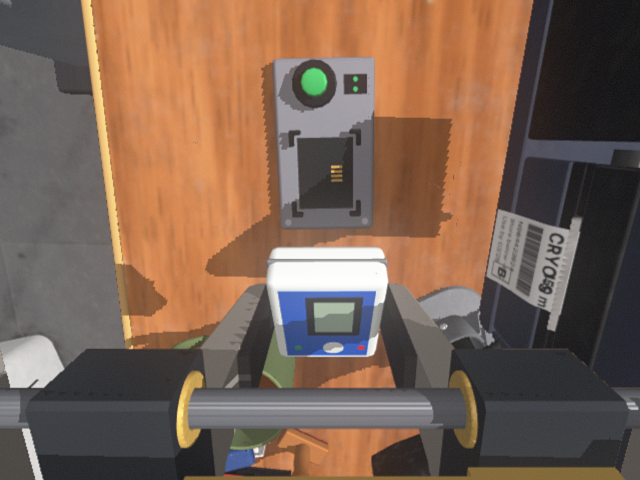

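The wrist view shows the reader with its button at (314,81) and the guides around (325,172). The logger, display up, is held at (327,305). I measure the bed frame and the held logger in this same image.

```bash
python3 - <<'E'
from h import *
f=np.load("w8.npz"); p,d,K,T=[f[k] for k in "pdKT"]; w=cloud(d,K,T)
g=cv2.cvtColor(p,cv2.COLOR_BGR2GRAY)
m=np.zeros_like(g); m[122:222,280:370]=(g[122:222,280:370]<60)*255
cs=[c for c in cv2.findContours(m,0,1)[0] if cv2.contourArea(c)>15]
P=np.vstack([ray(c[:,0,:],K,T,20) for c in cs]); print("guides",cv2.minAreaRect(P[:,:2].astype(np.float32)))
c=max(cs,key=cv2.contourArea); P=ray(c[:,0,:],K,T,12); print("biggest",cv2.minAreaRect(P[:,:2].astype(np.float32)),cv2.boundingRect(c))
hs=cv2.cvtColor(p,cv2.COLOR_BGR2HSV)
r=w[262:354,270:384].reshape(-1,3); print("logger pts",np.nanpercentile(r,[1,50,99],axis=0).round(1).tolist())
b=cv2.inRange(hs[240:360,255:400],(105,120,50),(130,255,255)); v,u=np.nonzero(b); q=w[v+240,u+255]
r=cv2.minAreaRect(np.c_[u+255,v+240].astype(np.float32)); print(r)
A=np.c_[q[:,:2],np.ones(len(q))]; ok=~np.isnan(q[:,2]); print("plane",np.linalg.lstsq(A[ok],q[ok,2],rcond=None)[0], np.nanpercentile(q,[1,50,99],axis=0).round(1).tolist())
E
```

```text
guides ((510.2548522949219, -296.9792175292969), (61.25797653198242, 74.85797882080078), 1.536116123199463)
biggest ((509.3945007324219, -297.5807800292969), (48.46534729003906, 61.84415817260742), 2.568673610687256) (300, 138, 53, 70)
logger pts [[467.1, -473.2, 0.8], [511.3, -334.3, 215.2], [570.1, -314.4, 222.9]]
((326.5, 322.5), (63.0, 97.0), 90.0)
plane [-1.65606431e-02  5.89457840e-01  4.21472083e+02] [[492.1, -369.6, 195.0], [503.6, -348.7, 207.4], [531.0, -324.4, 222.1]]
```

apply_moves(
  plan=[
    [[-0.025, 0.53, -1.5], [-0.067, -0.002, 0.001], 255],
    [[-0.025, 0.53, -1.5], [-0.067, -0.002, 0.001], 255],
    [[-0.025, 0.53, -1.5], [-0.067, -0.002, 0.001], 255],
    [[-0.025, 0.53, -1.5], [-0.067, -0.002, 0.001], 255],
    [[-0.025, 0.53, -1.5], [-0.067, -0.002, 0.001], 255],
    [[-0.025, 0.53, -1.5], [-0.067, -0.002, 0.001], 255],
    [[-0.025, 0.53, -1.5], [-0.067, -0.002, 0.001], 255],
    [[-0.025, 0.53, -1.5], [-0.067, -0.002, 0.001], 255],
  ],
)

```text
t: 18.82
tcp_pos: [509.7, -299.7, 72.9]
ee_rot: [[-0.03, 0.999, 0.018], [0.863, 0.035, -0.505], [-0.505, 0.0, -0.863]]
ft_force: [0.7, -0.1, -2.3]
finger_gap: 50.0
finger_force: 30.0
```

apply_moves(
  plan=[
    [[0, 0, 0], [0, 0, 0], 255],
    [[0, 0, 0], [0, 0, 0], 255],
    [[0, 0, 0], [0, 0, 0], 255],
  ],
)

```text
t: 19.07
tcp_pos: [510.2, -301.4, 74.2]
ee_rot: [[-0.03, 0.999, 0.017], [0.864, 0.035, -0.503], [-0.503, -0.0, -0.864]]
ft_force: [-0.3, -1.0, -0.1]
finger_gap: 49.9
finger_force: 30.0
```

```bash
python3 - <<'E'
from h import *
go([510,-299.9,19],toolR(2.2,-30))
p,d,K,T=snap("wrist"); cv2.imwrite(f"pics/w9.png",p)
w=cloud(d,K,T); hs=cv2.cvtColor(p,cv2.COLOR_BGR2HSV)
b=cv2.inRange(hs[230:370,255:400],(105,120,50),(130,255,255)); v,u=np.nonzero(b); q=w[v+230,u+255]; ok=~np.isnan(q[:,2])
print("plane",np.linalg.lstsq(np.c_[q[:,:2],np.ones(len(q))][ok],q[ok,2],rcond=None)[0],np.nanpercentile(q,[1,50,99],axis=0).round(1).tolist())
print(np.nanpercentile(w[262:300,270:384].reshape(-1,3),[1,50,99],axis=0).round(1).tolist())
E
```

```text
t 19.07 tcp [ 510.2 -301.4   74.2] J [ -2.  31.  17. 117.  42.  32. -22.] F [-0.3 -1.  -0.1] gap 49.9
 shift cm [-0.02  0.15 -5.52] turn [ 0.004 -0.     0.004]
plane [-1.49576179e-03 -4.28779629e-03  8.94323641e+01] [[489.8, -324.6, 89.1], [503.1, -299.0, 90.0], [529.0, -271.8, 90.8]]
[[485.9, -277.5, 78.4], [508.6, -268.1, 87.4], [531.3, -265.7, 90.5]]
```

The held logger is level and aligned with the bed. Lowering it between the guides.

apply_moves(
  plan=[
    [[0, 0.02, -0.75], [0, 0, 0], 255],
    [[0, 0.02, -0.75], [0, 0, 0], 255],
    [[0, 0.02, -0.75], [0, 0, 0], 255],
    [[0, 0.02, -0.75], [0, 0, 0], 255],
    [[0, 0.02, -0.75], [0, 0, 0], 255],
    [[0, 0.02, -0.6], [0, 0, 0], 255],
    [[0, 0, 0], [0, 0, 0], 255],
    [[0, 0, 0], [0, 0, 0], 255],
  ],
)

```text
t: 19.78
tcp_pos: [509.8, -299.4, 29.5]
ee_rot: [[-0.032, 0.999, 0.017], [0.863, 0.036, -0.504], [-0.504, -0.002, -0.864]]
ft_force: [-0.3, -0.4, -0.7]
finger_gap: 49.6
finger_force: 30.0
```

apply_moves(
  plan=[
    [[0, 0, -0.2], [0, 0, 0], 255],
    [[0, 0, -0.2], [0, 0, 0], 255],
    [[0, 0, -0.15], [0, 0, 0], 255],
    [[0, 0, 0], [0, 0, 0], 255],
  ],
)

```text
t: 20.12
tcp_pos: [510.1, -299.4, 24.5]
ee_rot: [[-0.031, 0.999, 0.018], [0.863, 0.036, -0.504], [-0.504, -0.0, -0.864]]
ft_force: [0.2, -0.1, -0.8]
finger_gap: 49.4
finger_force: 30.0
```

```bash
python3 - <<'E'
from h import *
go([510,-299.9,19],toolR(2.2,-30))
E
```

```text
t 20.12 tcp [ 510.1 -299.4   24.5] J [ -4.  37.  19. 118.  44.  26. -27.] F [ 0.2 -0.1 -0.8] gap 49.4
 shift cm [-0.01 -0.05 -0.55] turn [ 0.005 -0.     0.002]
```

apply_moves(
  plan=[
    [[0, 0, -0.15], [0, 0, 0], 255],
    [[0, 0, -0.15], [0, 0, 0], 255],
    [[0, 0, 0], [0, 0, 0], 255],
  ],
)

```text
t: 20.37
tcp_pos: [510.0, -299.5, 21.4]
ee_rot: [[-0.031, 0.999, 0.018], [0.863, 0.036, -0.504], [-0.504, -0.0, -0.864]]
ft_force: [0.5, 0.8, 0.2]
finger_gap: 50.0
finger_force: 30.0
```

apply_moves(
  plan=[
    [[0, 0, -0.1], [0, 0, 0], 255],
    [[0, 0, 0], [0, 0, 0], 255],
  ],
)

```text
t: 20.53
tcp_pos: [510.1, -299.5, 20.5]
ee_rot: [[-0.031, 0.999, 0.018], [0.863, 0.036, -0.504], [-0.504, -0.0, -0.864]]
ft_force: [0.7, 0.4, -0.8]
finger_gap: 49.8
finger_force: 30.0
```

apply_moves(
  plan=[
    [[0, 0, -0.07], [0, 0, 0], 255],
    [[0, 0, 0], [0, 0, 0], 255],
  ],
)

```text
t: 20.7
tcp_pos: [510.1, -299.5, 19.8]
ee_rot: [[-0.031, 0.999, 0.018], [0.863, 0.036, -0.504], [-0.504, -0.0, -0.864]]
ft_force: [-0.4, -1.1, -1.3]
finger_gap: 49.3
finger_force: 30.0
```

apply_moves(
  plan=[
    [[0, 0, -0.06], [0, 0, 0], 255],
    [[0, 0, 0], [0, 0, 0], 255],
  ],
)

```text
t: 20.87
tcp_pos: [510.1, -299.5, 19.2]
ee_rot: [[-0.031, 0.999, 0.018], [0.863, 0.036, -0.504], [-0.504, -0.0, -0.864]]
ft_force: [0.0, -0.3, -1.0]
finger_gap: 49.7
finger_force: 30.0
```

apply_moves(
  plan=[
    [[0, 0, -0.05], [0, 0, 0], 255],
    [[0, 0, 0], [0, 0, 0], 255],
  ],
)

```text
t: 21.03
tcp_pos: [510.1, -299.5, 19.0]
ee_rot: [[-0.031, 0.999, 0.018], [0.863, 0.036, -0.504], [-0.504, -0.0, -0.864]]
ft_force: [-0.2, 1.1, 1.6]
finger_gap: 49.8
finger_force: 30.0
```

Contact came at the predicted height, so I let go and retreat.

apply_moves(
  plan=[
    [[0, 0, 0.03], [0, 0, 0], 200],
    [[0, 0, 0], [0, 0, 0], 150],
    [[0, 0, 0], [0, 0, 0], 100],
    [[0, 0, 0], [0, 0, 0], 50],
    [[0, 0, 0], [0, 0, 0], 0],
    [[0, 0, 0], [0, 0, 0], 0],
    [[0, 0, 0], [0, 0, 0], 0],
    [[0, 0, 0], [0, 0, 0], 0],
  ],
)

```text
t: 21.7
tcp_pos: [510.1, -299.5, 19.1]
ee_rot: [[-0.031, 0.999, 0.018], [0.863, 0.036, -0.504], [-0.504, -0.0, -0.864]]
ft_force: [0.3, -0.4, 0.2]
finger_gap: 87.3
finger_force: 0.0
```

apply_moves(
  plan=[
    [[-0.02, 0.5, 0.86], [0, 0, 0], 0],
    [[-0.02, 0.5, 0.86], [0, 0, 0], 0],
    [[-0.02, 0.5, 0.86], [0, 0, 0], 0],
    [[-0.02, 0.5, 0.86], [0, 0, 0], 0],
    [[-0.02, 0.5, 0.86], [0, 0, 0], 0],
    [[0, 0, 1.5], [0, 0, 0], 0],
    [[0, 0, 2], [0, 0, 0], 0],
    [[0, 0, 2], [0, 0, 0], 0],
  ],
)

```text
t: 22.37
tcp_pos: [509.0, -273.8, 118.4]
ee_rot: [[-0.032, 0.999, 0.018], [0.863, 0.037, -0.503], [-0.504, -0.001, -0.864]]
ft_force: [0.2, 0.1, 0.3]
finger_gap: 92.0
finger_force: 0.0
```

```bash
python3 - <<'E'
from h import *
go([498.5,-223.5,120],toolR(2.2,0))
p,d,K,T=snap("wrist"); cv2.imwrite(f"pics/w10.png",p); w=cloud(d,K,T); hs=cv2.cvtColor(p,cv2.COLOR_BGR2HSV)
top=(abs(w[...,2]-34)<4)&(abs(w[...,0]-510)<45)&(w[...,1]<-255)&(w[...,1]>-345)
c=max(cv2.findContours(top.astype(np.uint8),0,1)[0],key=cv2.contourArea); P=ray(c[:,0,:],K,T,34); print("logger",cv2.minAreaRect(P[:,:2].astype(np.float32)))
q=w[top]; print("plane",np.linalg.lstsq(np.c_[q[:,:2]-[510,-298],np.ones(len(q))],q[:,2],rcond=None)[0],len(q))
g=cv2.inRange(hs,(50,120,60),(75,255,255))&((abs(w[...,0]-498)<25)&(abs(w[...,1]+223)<25)).astype(np.uint8)*255
v,u=np.nonzero(g); q=w[v,u]; print("btn",len(q),np.nanpercentile(q,[2,50,98],axis=0).round(1).tolist() if len(q) else 0)
E
```

```text
t 22.37 tcp [ 509.  -273.8  118.4] J [ -4.  26.  16. 118.  39.  38. -20.] F [0.2 0.1 0.3] gap 92.0
 shift cm [-1.05  5.03  0.16] turn [0.527 0.019 0.001]
logger ((509.3544921875, -294.4101257324219), (49.06172561645508, 65.48265838623047), 2.1918632984161377)
plane [ 3.17283733e-03 -1.56144567e-02  3.44543850e+01] 5168
btn 1339 [[488.3, -230.8, 23.1], [497.9, -219.5, 32.0], [507.3, -211.9, 33.5]]
```

apply_moves(
  plan=[
    [[0, -0.9, 1], [0.066, 0.002, 0], 0],
    [[0, -0.9, 1], [0.066, 0.002, 0], 0],
    [[0, -0.9, 1], [0.066, 0.002, 0], 0],
    [[0, -0.9, 1], [0.066, 0.002, 0], 0],
    [[0, -0.9, 1], [0.066, 0.002, 0], 0],
    [[0, -0.9, 1], [0.066, 0.002, 0], 0],
    [[0, -0.9, 1], [0.066, 0.002, 0], 0],
    [[0, -0.9, 1], [0.066, 0.002, 0], 0],
  ],
)

```text
t: 23.08
tcp_pos: [509.2, -346.5, 198.9]
ee_rot: [[-0.036, 0.999, 0.004], [0.999, 0.036, 0.003], [0.003, 0.005, -1.0]]
ft_force: [-0.1, 0.7, -1.1]
finger_gap: 91.9
finger_force: 0.0
```

apply_moves(
  plan=[
    [[0, 0, 0], [0, 0, 0], 150],
    [[0, 0, 0], [0, 0, 0], 255],
    [[0, 0, 0], [0, 0, 0], 255],
  ],
)

```text
t: 23.33
tcp_pos: [508.9, -344.9, 196.5]
ee_rot: [[-0.037, 0.999, 0.002], [0.999, 0.037, 0.001], [0.001, 0.002, -1.0]]
ft_force: [-0.3, 0.6, 0.4]
finger_gap: 73.8
finger_force: 0.0
```

```bash
cat > chk.py <<'E'
from h import *
def chk(name):
    p,d,K,T=snap("wrist"); cv2.imwrite(f"pics/{name}.png",p); w=cloud(d,K,T); hs=cv2.cvtColor(p,cv2.COLOR_BGR2HSV)
    top=(abs(w[...,2]-34)<4)&(abs(w[...,0]-510)<45)&(w[...,1]<-255)&(w[...,1]>-345)
    c=max(cv2.findContours(top.astype(np.uint8),0,1)[0],key=cv2.contourArea); P=ray(c[:,0,:],K,T,34); print("logger",cv2.minAreaRect(P[:,:2].astype(np.float32)))
    q=w[top]; print("plane",np.linalg.lstsq(np.c_[q[:,:2]-[510,-298],np.ones(len(q))],q[:,2],rcond=None)[0],len(q))
    b=(abs(w[...,2]-32)<14)&(abs(w[...,0]-498)<25)&(abs(w[...,1]+223)<25)
    g=cv2.inRange(hs,(50,120,60),(75,255,255))&b.astype(np.uint8)*255
    v,u=np.nonzero(g); q=w[v,u]; print("btn",len(q),np.nanpercentile(q,[2,50,98],axis=0).round(1).tolist() if len(q) else 0)
    r=w[top|b]; print("desk",np.nanmedian(w[(abs(w[...,2])<6)][:,2]))
E
python3 - <<'E'
from chk import *
go([499,-223,100],toolR(2.2,0)); chk("w11")
E
```

```text
t 23.33 tcp [ 508.9 -344.9  196.5] J [31. 24.  1. 98. -0. 57. 33.] F [-0.3  0.6  0.4] gap 73.8
 shift cm [-0.99 12.19 -9.65] turn [-0.001  0.002  0.002]
logger ((509.5946044921875, -297.04803466796875), (49.44121551513672, 62.71781921386719), 2.023836612701416)
plane [3.52589427e-03 5.48549399e-04 3.44549893e+01] 4258
btn 549 [[488.6, -231.4, 29.8], [498.1, -222.4, 32.2], [507.2, -213.1, 34.1]]
desk 0.38008751223730997
```

View pics/w11.png

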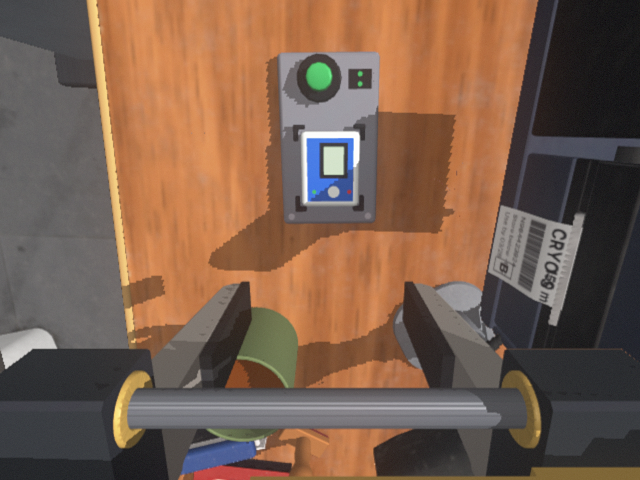

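The logger lies flat, display up, within the guides at (331,168). The button, its top at z≈32, is at (319,76). I close the fingers and go over the button.

apply_moves(
  plan=[
    [[-0.13, 1.52, -0.8], [0, 0, 0], 255],
    [[-0.13, 1.52, -0.8], [0, 0, 0], 255],
    [[-0.13, 1.52, -0.8], [0, 0, 0], 255],
    [[-0.13, 1.52, -0.8], [0, 0, 0], 255],
    [[-0.13, 1.52, -0.8], [0, 0, 0], 255],
    [[-0.13, 1.52, -0.8], [0, 0, 0], 255],
    [[-0.13, 1.52, -0.8], [0, 0, 0], 255],
    [[-0.13, 1.52, -0.8], [0, 0, 0], 255],
  ],
)

```text
t: 24.05
tcp_pos: [498.3, -221.7, 132.3]
ee_rot: [[-0.039, 0.999, 0.002], [0.999, 0.039, 0.0], [0.0, 0.002, -1.0]]
ft_force: [0.6, 0.0, 0.8]
finger_gap: 16.7
finger_force: 0.0
```

apply_moves(
  plan=[
    [[0, 0, -1.5], [0, 0, 0], 255],
    [[0, 0, -1.5], [0, 0, 0], 255],
    [[0, 0, -1.5], [0, 0, 0], 255],
    [[0, 0, -1.5], [0, 0, 0], 255],
    [[0, 0, -1], [0, 0, 0], 255],
    [[0, 0, 0], [0, 0, 0], 255],
    [[0, 0, 0], [0, 0, 0], 255],
  ],
)

```text
t: 24.63
tcp_pos: [498.4, -223.6, 62.7]
ee_rot: [[-0.037, 0.999, 0.001], [0.999, 0.037, 0.001], [0.001, 0.001, -1.0]]
ft_force: [1.0, -0.8, 1.0]
finger_gap: 0.5
finger_force: 0.0
```

```bash
python3 - <<'E'
from h import *
go([499,-223.3,32],toolR(2.2,0))
E
```

```text
t 24.63 tcp [ 498.4 -223.6   62.7] J [ 22.  29.  -2. 113.   1.  39.  22.] F [ 1.  -0.8  1. ] gap 0.5
 shift cm [ 0.06  0.03 -3.07] turn [-0.001  0.001  0.001]
```

Now I press gently, reading the force at each step.

apply_moves(
  plan=[
    [[0.06, 0, -0.7], [0, 0, 0], 255],
    [[0, 0, -0.7], [0, 0, 0], 255],
    [[0, 0, -0.7], [0, 0, 0], 255],
    [[0, 0, -0.6], [0, 0, 0], 255],
    [[0, 0, -0.3], [0, 0, 0], 255],
    [[0, 0, 0], [0, 0, 0], 255],
  ],
)

```text
t: 25.13
tcp_pos: [498.7, -224.8, 32.3]
ee_rot: [[-0.035, 0.999, 0.001], [0.999, 0.035, 0.001], [0.001, 0.001, -1.0]]
ft_force: [-1.8, 0.3, 1.1]
finger_gap: 0.9
finger_force: 0.5
```

apply_moves(
  plan=[
    [[0, 0, -0.15], [0, 0, 0], 255],
    [[0, 0, -0.15], [0, 0, 0], 255],
    [[0, 0, 0], [0, 0, 0], 255],
  ],
)

```text
t: 25.38
tcp_pos: [499.1, -225.0, 30.1]
ee_rot: [[-0.035, 0.999, 0.002], [0.999, 0.035, 0.0], [0.0, 0.002, -1.0]]
ft_force: [-1.7, -0.1, 2.2]
finger_gap: 0.3
finger_force: 1.1
```

apply_moves(
  plan=[
    [[0, 0, -0.15], [0, 0, 0], 255],
    [[0, 0, -0.1], [0, 0, 0], 255],
    [[0, 0, 0], [0, 0, 0], 255],
  ],
)

```text
t: 25.63
tcp_pos: [499.2, -225.0, 27.6]
ee_rot: [[-0.035, 0.999, 0.003], [0.999, 0.035, 0.0], [0.0, 0.003, -1.0]]
ft_force: [-1.8, 0.5, 3.0]
finger_gap: 0.1
finger_force: 1.6
```

apply_moves(
  plan=[
    [[0, 0.05, -0.1], [0, 0, 0], 255],
    [[0, 0, -0.1], [0, 0, 0], 255],
    [[0, 0, 0], [0, 0, 0], 255],
  ],
)

```text
t: 25.88
tcp_pos: [499.3, -224.9, 26.3]
ee_rot: [[-0.035, 0.999, 0.003], [0.999, 0.035, -0.0], [-0.0, 0.003, -1.0]]
ft_force: [-4.0, 0.4, 8.5]
finger_gap: 0.7
finger_force: 4.5
```

apply_moves(
  plan=[
    [[0, 0, -0.1], [0, 0, 0], 255],
    [[0, 0, 0], [0, 0, 0], 255],
  ],
)

```text
t: 26.05
tcp_pos: [499.3, -224.9, 26.2]
ee_rot: [[-0.035, 0.999, 0.003], [0.999, 0.035, -0.0], [-0.0, 0.003, -1.0]]
ft_force: [-5.7, 0.3, 17.0]
finger_gap: 0.2
finger_force: 8.4
```

apply_moves(
  plan=[
    [[0, 0, -0.08], [0, 0, 0], 255],
    [[0, 0, 0], [0, 0, 0], 255],
  ],
)

```text
t: 26.22
tcp_pos: [499.3, -225.0, 26.0]
ee_rot: [[-0.035, 0.999, 0.003], [0.999, 0.035, -0.0], [-0.001, 0.003, -1.0]]
ft_force: [-6.4, 1.7, 23.9]
finger_gap: 0.4
finger_force: 11.4
```

The button hit its hard stop after about 6 mm of travel, so it is fully down. I release it, back off and check.

apply_moves(
  plan=[
    [[0, 0, 0.4], [0, 0, 0], 255],
    [[0, 0, 0.8], [0, 0, 0], 255],
    [[0, 0, 1.5], [0, 0, 0], 255],
    [[0, 0, 3], [0, 0, 0], 255],
    [[0, 0, 3], [0, 0, 0], 255],
    [[0, 0, 3], [0, 0, 0], 255],
    [[0, 0, 3], [0, 0, 0], 255],
    [[0, 0, 3], [0, 0, 0], 255],
  ],
)

```text
t: 26.88
tcp_pos: [499.5, -224.1, 202.4]
ee_rot: [[-0.036, 0.999, 0.003], [0.999, 0.036, 0.0], [0.0, 0.003, -1.0]]
ft_force: [0.8, -0.4, -0.5]
finger_gap: 0.5
finger_force: 0.0
```

apply_moves(
  plan=[
    [[0.1, -1.5, 0], [0, 0, 0], 255],
    [[0.1, -1.5, 0], [0, 0, 0], 255],
    [[0.1, -1.5, 0], [0, 0, 0], 255],
    [[0.1, -1.5, 0], [0, 0, 0], 255],
    [[0.1, -1.5, 0], [0, 0, 0], 255],
    [[0.1, -1.5, 0], [0, 0, 0], 255],
    [[0.1, -1.5, 0], [0, 0, 0], 255],
    [[0.1, -1.5, 0], [0, 0, 0], 255],
  ],
)

```text
t: 27.55
tcp_pos: [507.5, -345.7, 200.7]
ee_rot: [[-0.035, 0.999, 0.003], [0.999, 0.035, 0.0], [0.0, 0.003, -1.0]]
ft_force: [0.2, 0.4, -0.5]
finger_gap: 0.3
finger_force: 0.0
```

apply_moves(
  plan=[
    [[0, 0, 0], [0, 0, 0], 255],
    [[0, 0, 0], [0, 0, 0], 255],
    [[0, 0, 0], [0, 0, 0], 255],
  ],
)

```text
t: 27.8
tcp_pos: [507.4, -343.7, 200.5]
ee_rot: [[-0.036, 0.999, 0.002], [0.999, 0.036, 0.001], [0.001, 0.002, -1.0]]
ft_force: [-0.1, 0.6, 0.2]
finger_gap: 0.5
finger_force: 0.0
```

```bash
python3 - <<'E'
from chk import *
go([509,-345,196],toolR(2.2,0)); chk("w12")
a=np.load("top0.npz"); p,d,K,T=snap("top"); cv2.imwrite("pics/top12.png",p)
D=cv2.absdiff(p,a["p"]).max(2)
for n,(x0,y0,x1,y1) in dict(calc=(265,160,332,210),tin=(215,158,250,200),marker=(132,240,182,275),mug=(450,252,500,305)).items(): print(n,(D[y0:y1,x0:x1]>45).mean().round(3))
E
```

```text
t 27.8 tcp [ 507.4 -343.7  200.5] J [30. 24.  1. 98. -1. 58. 34.] F [-0.1  0.6  0.2] gap 0.5
 shift cm [ 0.16 -0.13 -0.45] turn [-0.001  0.002  0.003]
logger ((509.5381164550781, -296.5238342285156), (49.44473648071289, 62.662757873535156), 2.1610617637634277)
plane [ 3.30435714e-03 -1.03487019e-03  3.44846492e+01] 4105
btn 529 [[488.7, -231.4, 29.3], [498.0, -222.4, 32.3], [507.0, -213.0, 33.8]]
desk 0.3789064930595032
calc 0.0
tin 0.0
marker 0.0
mug 0.294
```

```bash
python3 -c "
from station import *
print(job_done())"
```

```text
the job is handed in; nothing more can be done
None
```

The logger lies flat in the reader with its display up, the start button was pushed to its stop and sprang back, and the job was handed in at about 28 s; the calculator, tin and marker had not moved, but the last mug check was inconclusive (probably the arm blocking the top view) and I did not follow it up.

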